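# Lock a spring-nut cradle post in the bench channel, up against its buffer

## Task

Fit the loose cradle post into the steel mounting channel on the bench: lower its spring nut lengthways through the slot, push it down against its spring, twist it a quarter turn and let it come up so that the nut's grooves catch the channel's lips. Then slide the locked post gently along the channel until its round collar rests against the sprung buffer of the stop, and leave it standing there, touching the buffer. Feel your way without forcing the nut or ramming the buffer, and do not disturb the other things on the bench.

Things in the scene. Friction and masses are not known exactly. Their poses are not given: they have to be found in the camera images.
- post: Loose post, 0.15 kg, upright, same after half a turn. x = nut's long way, z up. Origin: underside of the unloaded spring foot. Heights in mm: 0-3 foot 36 (x) by 19 (y); 30-41 steel nut; 41-57 stem, 16 diameter; 57-66 round collar, 44 diameter; 66-126 grey blade 30 (x) by 12 (y); 126-138 two prongs. The post (and this origin) sinks on its spring foot under load; the foot stays.
- post_grip (a point): Centre of the post's blade, the place to grip, pinched across its 12 mm (post y); on the post's axis, 100 mm above the post's origin, same axes.
- nut (a point): Centre of the post's nut, 35.5 mm above the post's origin, same axes. Nut 43 (x) by 21 (y) by 11 mm; its top 5 mm is cut by two 6.5 mm wide grooves along y, centred at x = +13.5 and -13.5. The coil spring under it takes 2.5 N to start sinking, then 0.3 N per mm; hard stop after 13 mm (6.5 N).
- channel: Fixed steel strut channel lying on the bench, slot up, 340 mm long along its y, 52 wide (x), 45 high, ends capped. Origin: centre of the underside, on the bench. Inner floor at 3 mm, inner side walls at x = +-23. The nut enters only with its long way along the channel's y; in the slot, unpressed, the post's origin stands 3 mm above the channel's.
- slot (a point): Middle of the channel's slot at its top, 45 mm above the channel's origin, same axes. Slot 24 wide; lips 3 thick turn down to 36 mm height. The nut is clear under the lips, and turns either way, with the post's origin 5 to 10 mm below the channel's. Turned across (to about 8 degrees) it rises until the lips lie in its grooves: origins level. It then slides along y with a few N of friction.
- stop: Dark steel stop clamped over the channel towards its +y end, 30 mm long, 61 wide, 70 high with a 4 mm screw head on top. Origin: at bench height on the channel's centre line, middle of the stop; axes as the channel. The channel is free for inserting from channel y = -140 mm up to 110 mm short of this origin.
- buffer (a point): Centre of the stop's face from which the buffer points to -y: 15 mm from the stop's origin, 61.5 mm high (as the locked post's collar). Buffer: 18 mm diameter sleeve and in it a 12 mm sprung rubber pin. The sleeve's setting varies and is not measured: the pin's free end is 12 to 62 mm from this point. The pin yields 4 mm (1 N, plus 0.4 N per mm), then is rigid.
- beaker: Bystander, loose: glass beaker, 76 mm diameter, 90 high. Origin under its centre.
- jar: Bystander, loose: amber jar, 60 diameter, 85 high. Origin under its centre.
- funnel: Bystander, loose: white funnel standing mouth down, 84 diameter, 85 high. Origin under its centre.
- spanner: Bystander, loose: 150 mm steel spanner lying flat, handle to its own -x. Origin under its centre.
- plate_washer: Bystander, loose: 40 mm square steel plate washer, 6 thick. Origin under its centre.
- bolt: Bystander, loose: steel bolt standing on its head, 20 diameter, 38 high. Origin under its centre.
- soap: Bystander, loose: white bottle with blue cap, 64 diameter, 120 high. Origin under its centre.
Mind the look-alikes: they are no part of the job. What is shaped like the post but pink or yellow is not meant.

How it is judged (in metres and radians):
On the way, in this order (a step that is already met when the one before it is completed fails the run):
1. The nut stands in the channel's slot, lengthways (sunk below the lips' top) (z of post in the frame of channel between -0.02 and 0.01 m and x of post in the frame of channel between -0.004 and 0.004 m and y of post in the frame of channel between -0.16 and 0.16 m and angle between the x axis of post and the y axis of channel, either way round below 0.2 rad), for 0.05 s.
2. The nut lies across the channel and has risen so that its grooves hold the lips (z of post in the frame of channel between -0.0025 and 0.0025 m and x of post in the frame of channel between -0.004 and 0.004 m and y of post in the frame of channel between -0.16 and 0.16 m and angle between the x axis of post and the x axis of channel, either way round below 0.2 rad and angle between post's own z axis and vertical below 0.12 rad), for 0.2 s.
At the end, for the whole second after the job is handed in: Post upright (7 deg), at rest, nut across the channel (11 deg) with the lips in its grooves (post origin within 2.5 mm of the channel origin's height and 4 mm of its centre line), collar pressing the buffer pin with at least 0.2 N (all of step 2 and contact force between post and stop above 0.2 N and linear speed of post below 0.01 m/s); the robot touches nothing.
It fails at once if The post is forced against the channel with more than 25 N (contact force between post and channel above 25 N).
It fails at once if The buffer is rammed with more than 12 N (contact force between post and stop above 12 N).
It fails at once if Another thing on the bench is moved by more than 30 mm (distance of any of beaker, jar, funnel, spanner, plate_washer, bolt, soap from where it was at the start of the episode above 0.03 m).
It also fails if it takes over 69 s, if anything falls off the work surface, if the arm or the gripper's body presses on something with over 40 N, if the wrist force passes 120 N, or if a joint passes its speed limit or range.

## Robot

A 7-joint arm with a two-finger parallel gripper is mounted at the origin on the work surface. World frame = base frame: x ahead of the robot, y to its left, z up, the work surface at z = 0. Lengths are in m, angles in degrees, forces in N, time in s.
With the tool pointing down it reaches from about 0.4 to 0.85 m from the base axis. Payload 6.9 kg.
Tool frame: the origin (TCP) lies midway between the tips of the shut fingers; the grasp point (between the pads) lies 19 mm behind it (bot.hold_point_z is the z of the grasp point in the tool frame, in m); z points along the fingers, y is the direction in which the jaws open and shut (so a half turn about z gives the same grasp; the last joint's range is limited). The gripper opens to 85 mm and grips with 20 to 120 N. Pads are 22 mm wide; open, the fingers measure 114 mm over their backs; the gripper's body (76 mm by 85 mm) begins 54 mm behind the grasp point. The pads swing forward as they close: fully open they stand 13 mm farther back than shut.
Start: joints at [-62.71, 29.078, -13.613, 85.955, 7.202, 65.827, -8.869], TCP at [0.226, 0.583, 0.231] pointing down, gripper open.
Joint ranges: [-176.47, 176.47], [-13.61, 117.27], [-81.72, 77.17], [0.22, 143.17], [-87.28, 267.28], [10, 112.55], [-165.47, 165.47]. Speed limits (degrees/s): [136.94, 136.94, 180, 180, 180, 180, 180].

## Interface

Orientations are given as [roll, pitch, yaw] about the fixed x, y, z axes, in that order (R = Rz(yaw) Ry(pitch) Rx(roll)).
In Python, from station import readout, eyes, ticket, bot gives the robot as it stands.
- The arm moves only by the tool drive_tool, never from a script. Its argument "targets" is a list of rows, each a list of 3 entries, a list of its own where there are three numbers: the shift along the world's x, y, z in mm, then the turn, a rotation vector about the world's x, y, z in rad, then the closure in counts, from 0 (fully open) to 255 (shut). A call has 1 to 8 rows; each row shifts and turns the commanded pose from where the row before left it; what a row does not reach is not made up. A row lasts 1/8 s, in which the tool goes at most 62.5 mm and 10.7 degrees, less where a joint would pass 70% of its speed; a pose out of reach is approached as far as the arm can. A call is refused whole if a number of a shift passes 62.5 or a number of a turn 0.188, either way. A call with a gripper value outside its range is refused whole. The fingers move at their own pace and stop on an object; "grip_force" is the grip in N (left out, the last holds). Time passes only in rows, so rows that do not move let the fingers close. It gives the time, the measured TCP pose, the force and the opening at its end, in the units of the state.
- readout.get_obs(): the state, without advancing time (a new reading comes with each control period).
- eyes.snapshot(name): name is "scene" or "top" or "wrist"; returns (picture, depth): 420x560x3 uint8, red, green, blue; 420x560 float32, m along the optical axis (not along the pixel's ray), 0 where there is no reading.
- eyes.camera_params(name): a dict with "vfov" (degrees; the focal length in pixels is half the picture's height over the tangent of half this angle, whatever the lens; pixels are square), "cx", "cy" (the principal point, pixels), "R" (3x3) and "t" (3): a world point X has camera coordinates R X + t. Camera axes: x right, y down, z forward; pixel columns grow to the right and rows downward; lengths in m; the calibration is good to about 2 mm. A picture is of the moment at which its call begins: read the wrist's pose just before it. camera_params takes no time and is no camera call; for the wrist camera it gives the pose at the moment of the call.
- ticket.hand_in(): hands the job in, once; it reports no verdict.
The state is a dict: "time_s": time; "q": joint angles; "qvel": joint speeds; "joint_torque": joint torques, N m; "ee_pos": TCP position; "eef_rot": TCP orientation; "wrist_force": force on the tool from outside, world axes, zero at the start; "torque": the same for the moment, N m; "width": finger opening in m.
Only numpy, scipy, OpenCV 4.12 (cv2) and the standard library are available. Lean on these libraries where they do the work, as an engineer would, in place of code of your own. Each camera call takes 0.05 s, during which the arm holds its last target.

## Working session

There is one attempt and no reset: what is moved stays moved. The work goes in short steps, Python scripts to look and compute and a tool call to move; the robot and the scene stay as the last step left them, time stands still between calls to the robot, and variables do not carry over. Pictures are saved under pics/ and viewed, and the job is handed in when it is done.

Besides the shell and the picture viewer there is one more tool, called as a command line: name --argument value ..., lists and objects as JSON in quotes. drive_tool: Moves the arm, as the interface text tells. Its arguments: {"type":"object","properties":{"targets":{"type":"array"},"grip_force":{"type":"number"}},"required":["targets"]}

```bash
ls; mkdir -p pics
python3 - <<'E'
from station import readout, eyes, ticket, bot
import cv2, numpy as np
print(readout.get_obs())
for n in ["scene","top","wrist"]:
    p=eyes.camera_params(n); print(n,p)
    im,d=eyes.snapshot(n); cv2.imwrite(f"pics/{n}0.png",im[:,:,::-1]); np.save(f"pics/{n}0_d.npy",d); print((d>0).mean(), d[d>0].min(), d.max())
E
```

```text
pics
{'time_s': 0.0, 'q': array([-62.71111751,  29.12628632, -13.60918076,  86.00993617,
         7.20190925,  65.82802805,  -8.87035793]), 'qvel': array([-0.09048021, -0.03291272,  0.03521304,  0.0068224 , -0.02701193,
       -0.02037949,  0.08561429]), 'joint_torque': array([-7.34190598e-04, -6.20587921e+01, -2.18692616e+00, -2.49660677e+01,
        1.26965114e-02,  1.16996438e-02, -1.03348771e-05]), 'ee_pos': array([0.22634857, 0.58201354, 0.2304142 ]), 'eef_rot': array([-1.79894610e+02,  1.98122698e-03,  1.58755942e+02]), 'wrist_force': array([ 0.28462224, -0.4919975 ,  0.24741274]), 'torque': array([-0.00997094, -0.00108361,  0.03626945]), 'width': 0.08540356247137107}
scene {'vfov': 44.58886896365959, 'cx': 277.87426566884113, 'cy': 203.55614044458412, 'R': array([[-0.54777098,  0.83645923, -0.01682009],
       [ 0.49950228,  0.31084808, -0.80862287],
       [-0.67115157, -0.45134182, -0.58808685]]), 't': array([ 0.31026034, -0.19367262,  1.59388699])}
0.9961607142857143 0.7709235 2.7496727
top {'vfov': 42.87796018607857, 'cx': 282.0998813578005, 'cy': 223.43861469460043, 'R': array([[-0.02051174, -0.99970065,  0.01333716],
       [-0.98491753,  0.01791248, -0.17209476],
       [ 0.17180435, -0.01666596, -0.98499011]]), 't': array([-0.03209627,  0.52656538,  1.27792287])}
0.9959608843537415 0.6141801 2.3409069
wrist {'vfov': 58.686736322699545, 'cx': 281.927778217967, 'cy': 209.66774289591504, 'R': array([[ 0.36249964,  0.93198302, -0.00128895],
       [ 0.88480332, -0.34371373,  0.31461714],
       [ 0.2927748 , -0.11518907, -0.94921778]]), 't': array([-0.62383521, -0.04140526,  0.37999406])}
0.9960416666666667 0.073282495 0.48360783
```

View pics/scene0.png

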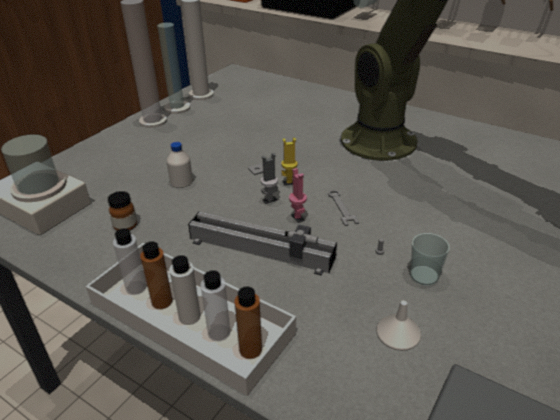

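View pics/top0.png

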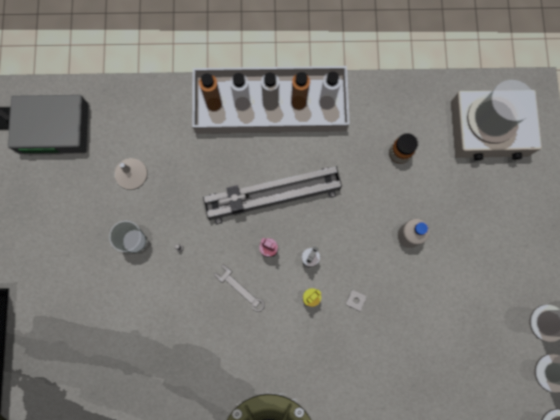

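View pics/wrist0.png

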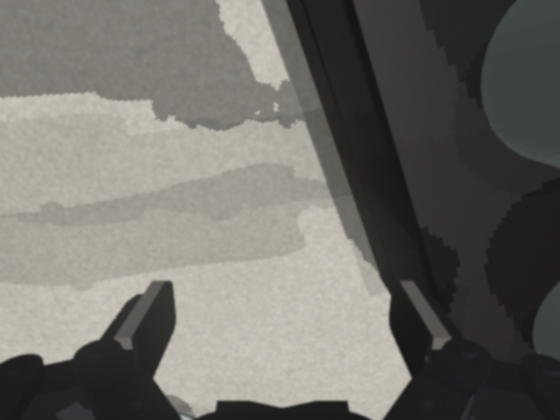

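The scene view shows the grey post at about (269,180), with yellow (289,160) and pink (298,197) look-alikes beside it. The channel runs from (190,230) to (335,255), with the stop near (300,240). In the top view the post is at (311,257), the channel runs (207,205)–(340,180) and the stop is at (235,198). The wrist view shows only bare bench and a dark box edge.

```bash
cat > h.py <<'E'
import numpy as np, cv2
from station import readout, eyes, ticket, bot
def cam(n): 
    p=eyes.camera_params(n); p['f']=210/np.tan(np.radians(p['vfov']/2)); return p
def ray(p,u,v):
    d=np.array([(u-p['cx'])/p['f'],(v-p['cy'])/p['f'],1.0]); return -p['R'].T@p['t'], p['R'].T@d
def onz(p,u,v,z):
    o,d=ray(p,u,v); return o+d*(z-o[2])/d[2]
def proj(p,X):
    c=p['R']@np.asarray(X)+p['t']; return np.array([p['cx']+p['f']*c[0]/c[2],p['cy']+p['f']*c[1]/c[2]])
def cloud(p,d):
    v,u=np.mgrid[:420,:560]; D=d.astype(float)
    C=np.stack([(u-p['cx'])/p['f']*D,(v-p['cy'])/p['f']*D,D],-1)
    return (C-p['t'])@p['R']
E
python3 - <<'E'
from h import *
for n,(x0,y0,x1,y1) in {"top":(190,150,390,320),"scene":(170,120,370,280)}.items():
    im=cv2.imread(f"pics/{n}0.png"); c=im[y0:y1,x0:x1]
    cv2.imwrite(f"pics/{n}0c.png",cv2.resize(c,None,fx=3.7,fy=3.5,interpolation=cv2.INTER_CUBIC))
p=cam("top"); d=np.load("pics/top0_d.npy"); W=cloud(p,d)
for (a,b,r) in [((295,330),(240,275),'grey'),((255,280),(232,260),'pink')]:
    S=W[b[0]:b[1],a[0]:a[1]].reshape(-1,3)
    for lo,hi in [(.02,.055),(.055,.07),(.07,.13),(.12,.145)]:
        m=(S[:,2]>lo)&(S[:,2]<hi); 
        if m.sum(): print(r,lo,hi,m.sum(),S[m].mean(0).round(4),np.median(S[m],0).round(4))
E
```

```text
grey 0.02 0.055 10 [ 0.4222 -0.0995  0.0377] [ 0.4215 -0.0992  0.0374]
grey 0.055 0.07 171 [ 0.438  -0.1084  0.066 ] [ 0.4368 -0.1072  0.0662]
grey 0.07 0.13 59 [ 0.4378 -0.108   0.1101] [ 0.4389 -0.1082  0.1243]
grey 0.12 0.145 78 [ 0.4402 -0.1097  0.1317] [ 0.4413 -0.1103  0.1318]
pink 0.02 0.055 6 [ 0.4546 -0.025   0.039 ] [ 0.4544 -0.0259  0.0396]
pink 0.055 0.07 139 [ 0.461  -0.008   0.0661] [ 0.4579 -0.007   0.0663]
pink 0.07 0.13 83 [ 0.4635 -0.0075  0.1079] [ 0.464  -0.0074  0.1206]
pink 0.12 0.145 84 [ 0.4652 -0.0074  0.132 ] [ 0.4655 -0.0075  0.1298]
```

View pics/top0c.png

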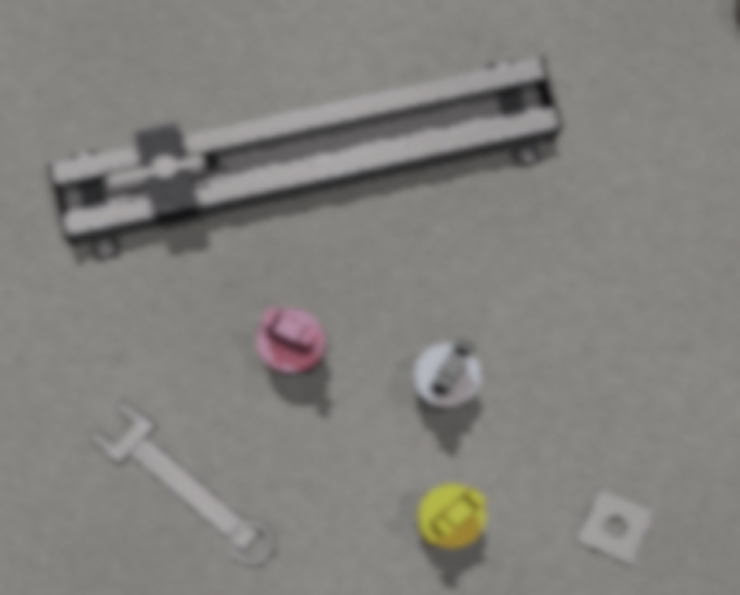

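View pics/scene0c.png

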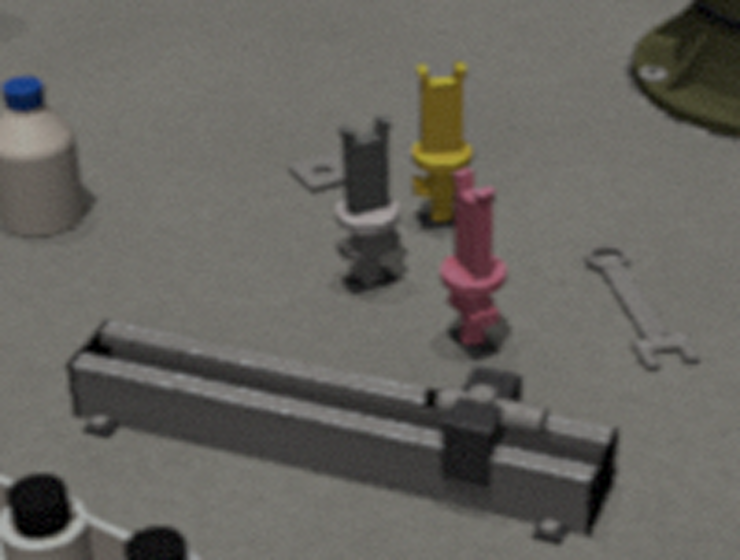

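```bash
cat > m.py <<'E'
from h import *
p=cam("top"); im=cv2.imread("pics/top0.png"); d=np.load("pics/top0_d.npy"); W=cloud(p,d)
# collar
g=cv2.cvtColor(im,cv2.COLOR_BGR2GRAY); hsv=cv2.cvtColor(im,cv2.COLOR_BGR2HSV)
def xy(mask,z,off=(0,0)):
    v,u=np.nonzero(mask); return np.array([onz(p,a,b,z)[:2] for a,b in zip(u,v)])
reg=np.zeros_like(g); reg[238:275,295:330]=255
m=((g>150)&(reg>0)).astype(np.uint8); 
c=max(cv2.findContours(m,0,1)[0],key=cv2.contourArea); hull=cv2.convexHull(c)
(e,ax,an)=cv2.fitEllipse(hull); print("collar",e,ax,onz(p,*e,.066))
S=W[238:275,295:330].reshape(-1,3); B=S[(S[:,2]>.118)&(S[:,2]<.145)][:,:2]
C=np.cov(B.T); w,V=np.linalg.eigh(C); print("blade",B.mean(0),np.degrees(np.arctan2(V[1,1],V[0,1])),np.sqrt(w))
(c2,s2,a2)=cv2.minAreaRect((B*1000).astype(np.float32)); print(c2,s2,a2)
# channel
L=(W[...,2]>.040)&(W[...,2]<.050); L[:, :195]=0; L[:,350:]=0; L[:160]=0; L[222:]=0
P=W[L][:,:2]; print(len(P)); (cc,ss,aa)=cv2.minAreaRect((P*1000).astype(np.float32)); print("chan depth",cc,ss,aa)
C=np.cov(P.T); w,V=np.linalg.eigh(C); print(P.mean(0),np.degrees(np.arctan2(V[1,1],V[0,1])),np.sqrt(w))
T=(W[...,2]>.060)&(W[...,2]<.085); T[:, :195]=0; T[:,350:]=0; T[:160]=0; T[222:]=0
P2=W[T]; print("stop",P2[:,:3].mean(0),len(P2)); 
for q in P2[P2[:,2]<.068]: pass
D=V[:,1]; D=D if D[1]>0 else -D
s=(P2[:,:2]-np.array(cc)/1000)@D; n=(P2[:,:2]-np.array(cc)/1000)@np.array([D[1],-D[0]])
for a in range(60,200,6):
    k=(s*1000>=a)&(s*1000<a+6)
    if k.sum(): print(a,k.sum(),n[k].min().round(4),n[k].max().round(4),P2[k,2].max().round(4))
E
python3 m.py
```

```text
collar (306.6992492675781, 254.6721649169922) (9.180802345275879, 15.287652015686035) [ 0.44472957 -0.09975139  0.066     ]
blade [ 0.44021336 -0.10966361] 150.32866323594547 [0.00345907 0.01002297]
(439.5793151855469, -109.27851867675781) (11.60982894897461, 33.958984375) 59.87441635131836
1414
chan depth (606.620849609375, -20.965240478515625) (57.70633316040039, 346.56561279296875) 12.35914134979248
[ 0.60940654 -0.02870437] 102.54924063452624 [0.01953131 0.10154661]
stop [0.58619647 0.07459029 0.07009376] 426
60 9 -0.0027 0.0052 0.0704
66 13 -0.0071 0.0086 0.0754
72 17 -0.0068 0.0098 0.0743
78 39 -0.0288 0.031 0.0761
84 63 -0.028 0.033 0.0773
90 62 -0.0286 0.0331 0.0779
96 62 -0.0288 0.0324 0.0801
102 61 -0.0286 0.032 0.078
108 39 -0.0272 0.0304 0.075
114 18 -0.0069 0.0105 0.0748
120 18 -0.0066 0.0115 0.0728
126 19 -0.0065 0.0111 0.0737
132 6 -0.0044 0.0073 0.0758
```

drive_tool --targets '[[[32,-47,3],[0,0,-0.01],0],[[32,-47,3],[0,0,-0.01],0],[[32,-47,3],[0,0,-0.01],0],[[32,-47,3],[0,0,-0.01],0],[[32,-47,3],[0,0,-0.01],0],[[32,-47,3],[0,0,-0.01],0],[[32,-47,2],[0,0,-0.01],0],[[0,0,0],[0,0,0],0]]'

```text
time_s: 1.15
ee_pos: [0.4533, 0.2485, 0.2512]
eef_rot: [-179.9, 0.1, 154.2]
wrist_force: [-0.2, 0.8, -0.3]
width: 0.0854
```

drive_tool --targets '[[[-2,-50,0],[0,0,-0.01],0],[[-2,-50,0],[0,0,-0.01],0],[[-2,-50,0],[0,0,-0.01],0],[[-2,-50,0],[0,0,-0.01],0],[[-2,-50,0],[0,0,-0.01],0],[[-2,-50,0],[0,0,-0.01],0],[[-2,-57,0],[0,0,-0.01],0],[[0,0,0],[0,0,0],0]]'

```text
time_s: 2.15
ee_pos: [0.4359, -0.107, 0.2512]
eef_rot: [-179.9, 0.0, 150.4]
wrist_force: [-0.7, 1.1, 0.4]
width: 0.0854
```

Run:
```python
from h import *
o=readout.get_obs(); print(o['time_s'],o['q'].round(1),o['ee_pos'],o['eef_rot'])
p=cam("wrist"); im,d=eyes.snapshot("wrist"); cv2.imwrite("pics/w1.png",im[:,:,::-1]); np.save("pics/w1_d.npy",d); np.savez("pics/w1_p.npz",**p)
print(proj(p,[.4396,-.1093,.138]),proj(p,[.4396,-.1093,.066]),-p['R'].T@p['t'])
```

```text
2.15 [  7.8  12.2   3.5 109.2  -0.8  58.7  72. ] [ 0.4358563  -0.10704243  0.25120011] [-1.79919702e+02  2.23960094e-02  1.50357687e+02]
[282.40846788 209.37983568] [282.39423468 184.34361141] [ 0.36605751 -0.06752604  0.39356148]
```

View pics/w1.png

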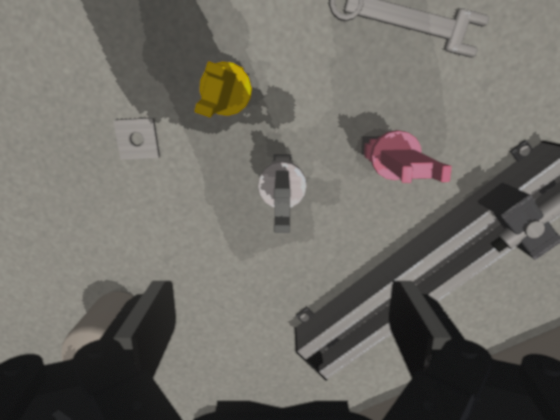

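Wrist view: the grey blade stands vertically in the image at column 282, with its collar centred at about (282,186). The prediction was (282,184), so position and yaw agree. The channel is visible at lower right. Next I measure both finely from the wrist camera.

Run:
```python
from h import *
p=dict(np.load("pics/w1_p.npz")); d=np.load("pics/w1_d.npy"); im=cv2.imread("pics/w1.png"); g=cv2.cvtColor(im,cv2.COLOR_BGR2GRAY)
W=cloud(p,d)
m=np.zeros_like(g); m[160:215,250:315]=1; m=((m>0)&(g>165)).astype(np.uint8)
c=np.vstack([k for k in cv2.findContours(m,0,1)[0] if len(k)>10]); h=cv2.convexHull(c)
e=cv2.fitEllipse(h); print("collar",e,onz(p,*e[0],.066))
S=W[140:245,255:315].reshape(-1,3); B=S[(S[:,2]>.12)&(S[:,2]<.15)][:,:2]
print("blade rect",cv2.minAreaRect((B*1000).astype(np.float32)),B.mean(0), len(B))
L=(W[...,2]>.041)&(W[...,2]<.049); L[:, :290]=0; L[380:]=0
P=W[L][:,:2]; print(len(P),cv2.minAreaRect((P*1000).astype(np.float32)))
M=(L*255).astype(np.uint8); cv2.imwrite("pics/w1L.png",np.hstack([cv2.resize(im,(400,300)),cv2.cvtColor(cv2.resize(M,(400,300)),8)]))
# n coordinate histogram along channel direction 102.4
for a in (101.9,102.4,102.9):
    D=np.array([np.cos(np.radians(a)),np.sin(np.radians(a))]); N=np.array([D[1],-D[0]])
    n=(P-[.6066,-.021])@N*1000; s=(P-[.6066,-.021])@D*1000
    print(a,np.percentile(s,[1,99]).round(1))
    for lo in range(-170,100,45):
        k=(s>lo)&(s<lo+45)
        if k.sum()>30:
            q=n[k]; A=q[q<0]; Bq=q[q>=0]
            print(lo,[np.percentile(x,[1,50,99]).round(1) if len(x)>5 else None for x in (A,Bq)])
```

```text
collar ((282.07257080078125, 185.61892700195312), (43.50740432739258, 45.708805084228516), 86.04924774169922) [ 0.4404894  -0.11014059  0.066     ]
blade rect ((440.23468017578125, -110.61345672607422), (11.65526008605957, 34.148895263671875), 60.65607833862305) [ 0.44058138 -0.11070029] 770
6400 ((598.2307739257812, -21.32568359375), (299.8596496582031, 264.9876708984375), 65.73153686523438)
101.9 [-172.4  149.9]
-170 [array([-23.3, -17. ,  -8.5]), array([14.7, 20.8, 29.6])]
-125 [array([-23.6, -17.3,  -8.9]), array([14.3, 20.7, 29.3])]
-80 [array([-24. , -18.5,  -9.1]), array([14.1, 17.7, 28.6])]
-35 [array([-24.2, -18.3,  -9.5]), array([13.7, 19.5, 28.9])]
10 [array([-149. ,  -18.3,   -9.4]), array([13.3, 20. , 28.8])]
55 [array([-29.4, -20.3,  -9.1]), array([13.3, 23.7, 31. ])]
102.4 [-172.4  150.1]
-170 [array([-24.6, -18.3,  -9.9]), array([13.4, 19.5, 28.2])]
-125 [array([-24.5, -18.2,  -9.8]), array([13.4, 19.7, 28.4])]
-80 [array([-24.6, -19. ,  -9.6]), array([13.4, 16.6, 26.1])]
-35 [array([-24.4, -18.4,  -9.5]), array([13.6, 19.5, 28.9])]
10 [array([-148.8,  -17.9,   -9.3]), array([13.6, 20.3, 29. ])]
55 [array([-28.5, -19.6,  -8.5]), array([13.8, 24.3, 31.7])]
102.9 [-172.3  150.2]
-170 [array([-25.9, -19.6, -11.2]), array([12.1, 18.2, 26.8])]
-125 [array([-25.4, -19.2, -10.7]), array([12.5, 18.9, 27.6])]
-80 [array([-25.1, -19.5, -10.2]), array([12.7, 15.9, 25.4])]
-35 [array([-24.5, -18.5,  -9.6]), array([13.5, 19.4, 28.8])]
10 [array([-148.5,  -17.7,   -9.1]), array([13.9, 20.5, 29.3])]
55 [array([-27.7, -19. ,  -8. ]), array([14.3, 24.8, 32.4])]
```

View pics/w1L.png

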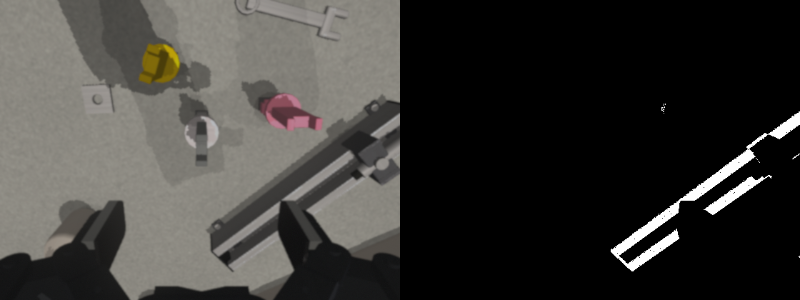

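drive_tool --targets '[[[4.5,-3.4,-20],[0,0,0.003],90],[[0,0,-35],[0,0,0],90],[[0,0,-35],[0,0,0],90],[[0,0,-35],[0,0,0],90],[[0,0,-25],[0,0,0],90],[[0,0,-15],[0,0,0],90],[[0,0,-5],[0,0,0],90],[[0,0,0],[0,0,0],90]]'

```text
time_s: 3.2
ee_pos: [0.4412, -0.1058, 0.0813]
eef_rot: [180.0, -0.0, 151.0]
wrist_force: [0.0, 0.1, 0.5]
width: 0.0551
```

```bash
cat > snap.py <<'E'
import sys
from h import *
n,f=sys.argv[1:3]
o=readout.get_obs(); print(o['time_s'],o['q'].round(1),o['ee_pos'].round(4),o['eef_rot'].round(2),o['wrist_force'].round(2),o['width'])
p=cam(n); im,d=eyes.snapshot(n); cv2.imwrite(f"pics/{f}.png",im[:,:,::-1]); np.save(f"pics/{f}_d.npy",d); np.savez(f"pics/{f}_p.npz",**p)
E
python3 snap.py wrist w2
```

```text
3.2 [  8.7  25.8   2.4 122.3  -2.   32.   73.6] [ 0.4412 -0.1058  0.0813] [ 1.7998e+02 -3.0000e-02  1.5100e+02] [0.03 0.13 0.49] 0.05505261970131065
```

View pics/w2.png

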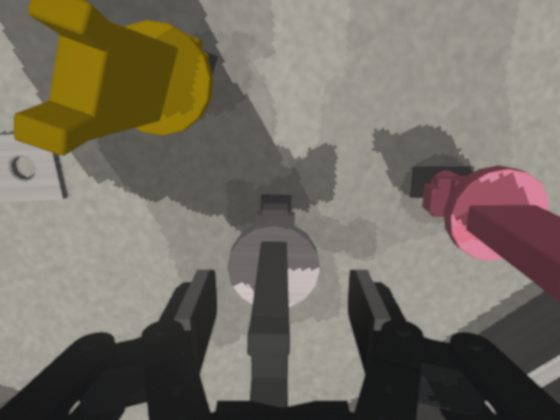

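The blade sits left of the jaw midline, at column ~270 against 282. That matches the 4.6 mm shortfall in y, so I correct it before gripping.

drive_tool --targets '[[[-0.8,-4.6,0],[0,0,-0.006],90],[[0,0,0],[0,0,0],90],[[0,0,0],[0,0,0],90]]'

```text
time_s: 3.62
ee_pos: [0.4403, -0.1117, 0.0816]
eef_rot: [180.0, 0.0, 150.5]
wrist_force: [0.8, -0.1, -0.3]
width: 0.055
```

drive_tool --targets '[[[0,1.2,0],[0,0,0],90],[[0,0,0],[0,0,0],150],[[0,0,0],[0,0,0],190],[[0,0,0],[0,0,0],255],[[0,0,0],[0,0,0],255],[[0,0,0],[0,0,0],255],[[0,0,0],[0,0,0],255]]' --grip_force 40

```text
time_s: 4.5
ee_pos: [0.4402, -0.1103, 0.0813]
eef_rot: [180.0, 0.0, 150.6]
wrist_force: [0.4, 0.3, 1.4]
width: 0.0115
```

drive_tool --targets '[[[0,0,15],[0,0,0],255],[[0,0,40],[0,0,0],255],[[0,0,45],[0,0,-0.12],255],[[35,8,0],[0,0,-0.144],255],[[45,10,0],[0,0,-0.144],255],[[45,10,0],[0,0,-0.144],255],[[40,10,0],[0,0,-0.144],255],[[14,3,0],[0,0,-0.144],255]]'

```text
time_s: 5.5
ee_pos: [0.621, -0.0677, 0.1802]
eef_rot: [-180.0, -0.0, 102.3]
wrist_force: [-0.7, 0.4, -1.2]
width: 0.0115
```

```bash
python3 snap.py wrist w3; python3 snap.py top t3
```

```text
5.5 [-5.  31.9 14.9 90.5 -9.1 58.8 24.7] [ 0.621  -0.0677  0.1802] [-1.7998e+02 -3.0000e-02  1.0229e+02] [-0.73  0.42 -1.19] 0.01151461670088028
5.55 [-5.1 31.9 14.9 90.4 -9.2 58.8 24.4] [ 0.6218 -0.0674  0.1801] [ 1.7999e+02 -3.0000e-02  1.0193e+02] [ 1.86 -0.14 -1.15] 0.011758826681227193
```

View pics/w3.png

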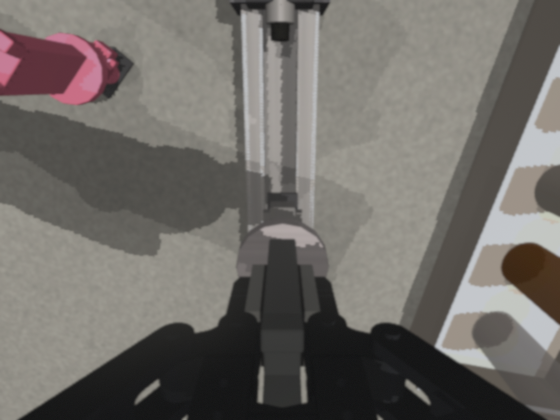

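View pics/t3.png

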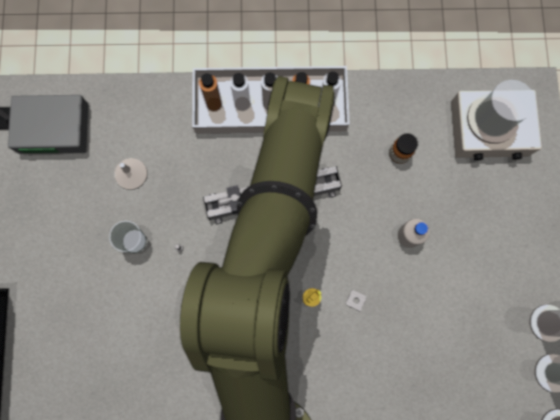

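The wrist view shows the post held in line above the slot, collar arc at (282,225)–(282,300) and nut end at about (283,205). The lips run from rows 10 to 225 at columns 245–315, and the dark buffer pin end is at (281,35). The arm hides the channel in the top view.

```bash
cat > w3m.py <<'E'
import sys
from h import *
f=sys.argv[1]; oz=float(sys.argv[2]) # post origin z
p=dict(np.load(f"pics/{f}_p.npz")); d=np.load(f"pics/{f}_d.npy"); im=cv2.imread(f"pics/{f}.png"); g=cv2.cvtColor(im,cv2.COLOR_BGR2GRAY)
W=cloud(p,d)
L=(W[...,2]>.041)&(W[...,2]<.049); L[230:]=0
u=np.arange(560)[None,:]; L&=(u>225)&(u<340)
P=W[L][:,:2]; o=np.array([.6084,-.0206])
best=None
for a in np.arange(101,104.01,.1):
    D=np.array([np.cos(np.radians(a)),np.sin(np.radians(a))]); N=np.array([D[1],-D[0]])
    n=(P-o)@N; h=np.histogram(n,np.arange(-.04,.04,.0005))[0].astype(float); sc=(h**2).sum()
    if best is None or sc>best[0]: best=(sc,a)
a=best[1]; D=np.array([np.cos(np.radians(a)),np.sin(np.radians(a))]); N=np.array([D[1],-D[0]])
n=(P-o)@N*1000; s=(P-o)@D*1000
print("angle",a,"s range",s.min(),s.max())
for lo in range(-60,90,25):
    k=(s>lo)&(s<lo+25)
    if k.sum()>40:
        A=n[k&(n<2)];B=n[k&(n>=2)]; q=[np.percentile(A,1),np.percentile(A,99),np.percentile(B,1),np.percentile(B,99)]
        print(lo,np.round(q,2),"outer mid",round((q[0]+q[3])/2,2),"slot mid",round((q[1]+q[2])/2,2))
# all depth near collar
C=W[(W[...,2]>oz+.061)&(W[...,2]<oz+.070)][:,:2]; print("collar pts",len(C)); 
# boundary circle: contour of the mask
M=((W[...,2]>oz+.061)&(W[...,2]<oz+.070)).astype(np.uint8); M[:200]=0
c=max(cv2.findContours(M,0,1)[0],key=cv2.contourArea); hh=cv2.convexHull(c)[:,0]
Q=np.array([onz(p,x,y,oz+.066)[:2] for x,y in hh]); 
from scipy.optimize import least_squares
hi=Q[(Q-o)@D>np.percentile((Q-o)@D,30)]
r=least_squares(lambda v:np.hypot(hi[:,0]-v[0],hi[:,1]-v[1])-.022,Q.mean(0)); c0=r.x
print("collar centre",c0,"n,s",((c0-o)@N*1000).round(2),((c0-o)@D*1000).round(2),"rms",np.sqrt((r.fun**2).mean()))
# pin/buffer
T=(W[...,2]>.062)&(W[...,2]<.075); T[100:]=0; T&=(u>225)&(u<340)
q=W[T][:,:2]; ss=(q-o)@D*1000; nn=(q-o)@N*1000; k=abs(nn-2)<6; print("buffer s min",np.percentile(ss[k],[1,5,50,99]).round(1) if k.any() else None)
E
python3 w3m.py w3 .0992
python3 - <<'E'
import cv2
im=cv2.imread('pics/w3.png'); cv2.imwrite('pics/w3z.png',cv2.resize(im[0:110,220:350],None,fx=5,fy=5,interpolation=cv2.INTER_CUBIC))
E
```

```text
angle 102.19999999999993 s range -77.06889108702997 83.6311309935754
-60 [-25.04 -11.24  13.33  26.67] outer mid 0.81 slot mid 1.04
-35 [-25.12 -11.51  13.02  26.59] outer mid 0.73 slot mid 0.76
-10 [-25.17 -11.27  12.71  26.59] outer mid 0.71 slot mid 0.72
15 [-25.09 -11.5   13.01  26.56] outer mid 0.73 slot mid 0.75
40 [-25.06 -11.31  12.73  26.52] outer mid 0.73 slot mid 0.71
65 [-27.96 -11.53  12.66  28.97] outer mid 0.51 slot mid 0.57
collar pts 2855
collar centre [ 0.62084106 -0.0668849 ] n,s 2.38 -47.87 rms 0.0003605947745028104
buffer s min [59.2 60.  70.5 80.6]
```

View pics/w3z.png

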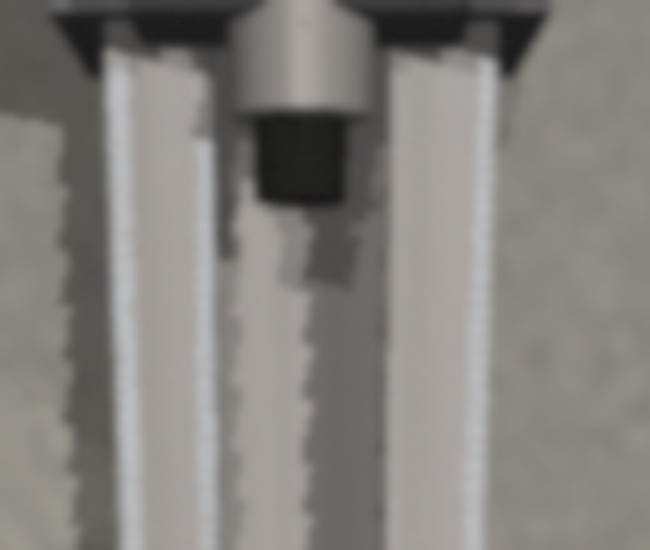

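drive_tool --targets '[[[-2,-0.5,-15],[0,0,0.004],255],[[0,0,-15],[0,0,0],255],[[0,0,0],[0,0,0],255],[[0,0,0],[0,0,0],255]]'

```text
time_s: 6.1
ee_pos: [0.617, -0.0701, 0.1514]
eef_rot: [-180.0, -0.0, 102.7]
wrist_force: [-0.1, 0.3, -0.6]
width: 0.0115
```

```bash
python3 snap.py wrist w4; python3 w3m.py w4 .0690
```

```text
6.1 [-4.5 33.1 14.4 93.2 -9.6 54.9 25.8] [ 0.617  -0.0701  0.1514] [-180.     -0.    102.66] [-0.06  0.3  -0.57] 0.011490867281361762
angle 101.79999999999995 s range -67.17872072534257 78.78938875620507
-60 [-24.57 -11.67  13.04  26.96] outer mid 1.19 slot mid 0.68
-35 [-24.83 -11.21  12.88  26.71] outer mid 0.94 slot mid 0.84
-10 [-25.11 -11.29  12.73  26.58] outer mid 0.74 slot mid 0.72
15 [-25.34 -11.42  12.51  26.43] outer mid 0.54 slot mid 0.55
40 [-25.57 -12.06  12.29  26.15] outer mid 0.29 slot mid 0.12
65 [-25.65 -12.12  12.22  26.04] outer mid 0.2 slot mid 0.05
collar pts 2910
collar centre [ 0.61687661 -0.06931768] n,s -1.67 -49.42 rms 0.0004274875587397687
buffer s min [59.2 59.6 67.1 73.6]
```

View pics/w4.png

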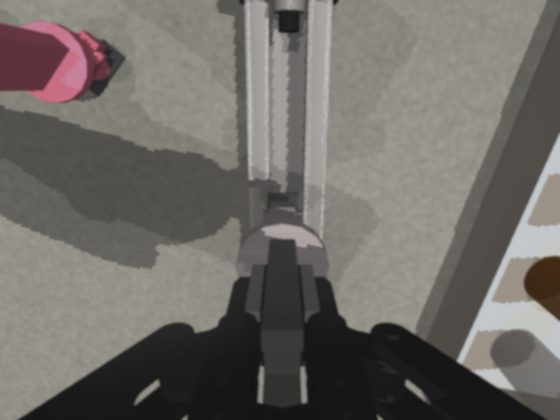

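drive_tool --targets '[[[2.7,0.6,-6],[0,0,-0.007],255],[[0,0,0],[0,0,0],255],[[0,0,0],[0,0,0],255],[[0,0,0],[0,0,0],255]]'

```text
time_s: 6.65
ee_pos: [0.6199, -0.0692, 0.1454]
eef_rot: [180.0, 0.0, 102.3]
wrist_force: [0.0, 0.7, -1.6]
width: 0.0116
```

```bash
sed -i 's/np.arange(101,104.01,.1)/[102.2]/' w3m.py; python3 snap.py wrist w5; python3 w3m.py w5 .0630; python3 w3m.py w4 .069|tail -2
```

```text
6.65 [-4.6 33.7 14.4 93.2 -9.8 54.3 25.5] [ 0.6199 -0.0692  0.1454] [180.     0.   102.26] [ 0.04  0.71 -1.64] 0.01156484495447228
angle 102.2 s range -64.94118419723797 77.66841320466915
-60 [-25.04 -11.51  12.82  26.63] outer mid 0.79 slot mid 0.66
-35 [-25.06 -11.25  12.76  26.65] outer mid 0.8 slot mid 0.75
-10 [-25.13 -11.41  12.76  26.64] outer mid 0.76 slot mid 0.68
15 [-25.12 -11.27  12.85  26.51] outer mid 0.7 slot mid 0.79
40 [-25.14 -11.27  12.71  26.59] outer mid 0.73 slot mid 0.72
65 [-25.14 -11.5   12.82  26.43] outer mid 0.64 slot mid 0.66
collar pts 2918
collar centre [ 0.61979582 -0.06833023] n,s 1.05 -49.06 rms 0.0003354276715454824
buffer s min [59.1 59.4 66.4 72.6]
collar centre [ 0.61687661 -0.06931768] n,s -2.01 -49.41 rms 0.0004274875587397687
buffer s min [59.2 59.6 67.1 73.5]
```

drive_tool --targets '[[[-0.3,-0.1,-10],[0,0,0],255],[[0,0,-12],[0,0,0],255],[[0,0,-10],[0,0,0],255],[[0,0,-8],[0,0,0],255],[[0,0,-4],[0,0,0],255],[[0,0,0],[0,0,0],255]]'

```text
time_s: 7.45
ee_pos: [0.6195, -0.0693, 0.101]
eef_rot: [-180.0, -0.0, 102.3]
wrist_force: [-0.4, -0.2, -1.3]
width: 0.0115
```

```bash
python3 snap.py wrist w6; python3 w3m.py w6 .0205
```

```text
7.45 [ -4.1  36.4  13.6  96.  -10.7  48.9  26.3] [ 0.6195 -0.0693  0.101 ] [-1.7997e+02 -1.0000e-02  1.0225e+02] [-0.39 -0.23 -1.32] 0.011520166663227515
angle 102.2 s range -47.818938623080555 69.29290952974662
-60 [-25.05 -11.18  12.78  26.74] outer mid 0.85 slot mid 0.8
-35 [-25.03 -11.2   12.82  26.63] outer mid 0.8 slot mid 0.81
-10 [-25.09 -11.22  12.79  26.61] outer mid 0.76 slot mid 0.78
15 [-25.09 -11.26  12.76  26.56] outer mid 0.73 slot mid 0.75
40 [-25.13 -11.26  12.74  26.55] outer mid 0.71 slot mid 0.74
65 [-25.05 -11.23  12.7   26.44] outer mid 0.7 slot mid 0.74
collar pts 2854
collar centre [ 0.61923173 -0.06846318] n,s 0.47 -49.07 rms 0.000346089383863935
buffer s min [59.  59.1 61.6 64.8]
```

View pics/w6.png

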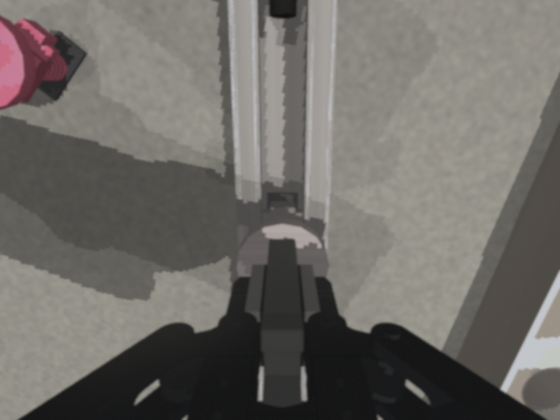

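The wrist view shows the collar at column 282, centred between the lips (238–258 and 306–332) to within 0.3 mm, with the foot already inside the slot. I lower slowly from here.

drive_tool --targets '[[[0.3,0.1,-2],[0,0,0],255],[[0,0,-3],[0,0,0],255],[[0,0,-3],[0,0,0],255],[[0,0,-2],[0,0,0],255],[[0,0,0],[0,0,0],255]]'

```text
time_s: 8.12
ee_pos: [0.6198, -0.0692, 0.091]
eef_rot: [-180.0, -0.0, 102.3]
wrist_force: [1.1, 0.1, -1.1]
width: 0.0117
```

No resistance felt: the nut is 5 mm into the slot. I continue down to the floor.

drive_tool --targets '[[[0,0,-2],[0,0,0],255],[[0,0,-2],[0,0,0],255],[[0,0,-2],[0,0,0],255],[[0,0,-1],[0,0,0],255],[[0,0,0],[0,0,0],255],[[0,0,0],[0,0,0],255]]'

```text
time_s: 8.88
ee_pos: [0.6199, -0.0692, 0.0844]
eef_rot: [180.0, 0.0, 102.3]
wrist_force: [-0.1, -0.2, 0.8]
width: 0.0113
```

drive_tool --targets '[[[0,0,-2],[0,0,0],255],[[0,0,-2],[0,0,0],255],[[0,0,-2],[0,0,0],255],[[0,0,-2],[0,0,0],255],[[0,0,-1.5],[0,0,0],255],[[0,0,0],[0,0,0],255],[[0,0,0],[0,0,0],255]]'

```text
time_s: 9.75
ee_pos: [0.62, -0.0692, 0.0749]
eef_rot: [180.0, 0.0, 102.3]
wrist_force: [-1.5, 0.5, 4.7]
width: 0.0115
```

drive_tool --targets '[[[0,0,-1],[0,0,0],255],[[0,0,0],[0,0,-0.06],255],[[0,0,0],[0,0,-0.09],255],[[0,0,0],[0,0,-0.09],255],[[0,0,0],[0,0,-0.09],255],[[0,0,0],[0,0,-0.09],255],[[0,0,0],[0,0,0],255]]'

```text
time_s: 10.62
ee_pos: [0.6205, -0.0693, 0.074]
eef_rot: [179.9, 0.0, 78.2]
wrist_force: [-0.2, 0.6, 4.3]
width: 0.0117
```

```bash
python3 -c "
from h import *
o=readout.get_obs();print(o['torque'],o['wrist_force'],o['q'].round(1),o['ee_pos'].round(4),o['eef_rot'])"
```

```text
[-0.10634557 -0.05851579  0.00366653] [-0.23569042  0.59862447  4.31943874] [ -7.8  39.2  20.   97.4 -17.3  46.4   8.3] [ 0.6205 -0.0693  0.074 ] [1.79928577e+02 2.03650557e-02 7.82286257e+01]
```

drive_tool --targets '[[[-0.2,0,0],[0,0,-0.1],255],[[-0.2,0,0],[0,0,-0.1],255],[[-0.2,0,0],[0,0,-0.1],255],[[-0.2,0,0],[0,0,-0.1],255],[[0,0,0],[0,0,-0.1],255],[[0,0,0],[0,0,-0.1],255],[[0,0,0],[0,0,0],255]]'

```text
time_s: 11.5
ee_pos: [0.6195, -0.0693, 0.0738]
eef_rot: [180.0, -0.0, 44.0]
wrist_force: [0.5, -1.3, 5.0]
width: 0.0115
```

```bash
python3 -c "
from h import *
o=readout.get_obs();print(o['torque'],o['wrist_force'],o['q'].round(1),o['ee_pos'].round(4),o['eef_rot'])"
```

```text
[-0.04092329 -0.03818055 -0.00145362] [ 0.47650849 -1.28459187  4.98269657] [-13.3  41.   29.8  97.6 -25.8  48.4 -18.2] [ 0.6195 -0.0693  0.0738] [ 1.79955310e+02 -5.19722225e-03  4.39574348e+01]
```

drive_tool --targets '[[[0,0,0],[0,0,-0.11],255],[[0,0,0],[0,0,-0.11],255],[[0,0,0],[0,0,-0.11],255],[[0,0,0],[0,0,-0.11],255],[[0,0,0],[0,0,-0.11],255],[[0,0,0],[0,0,0],255],[[0,0,0],[0,0,0],255]]'

```text
time_s: 12.38
ee_pos: [0.6192, -0.0693, 0.0738]
eef_rot: [180.0, -0.0, 12.5]
wrist_force: [-0.1, 0.8, 5.0]
width: 0.0118
```

```bash
python3 snap.py wrist w7
```

```text
12.375 [-17.9  43.3  38.6  97.7 -33.3  51.1 -42.8] [ 0.6192 -0.0693  0.0738] [ 1.7999e+02 -1.0000e-02  1.2520e+01] [-0.05  0.83  4.95] 0.011809178118913521
```

View pics/w7.png

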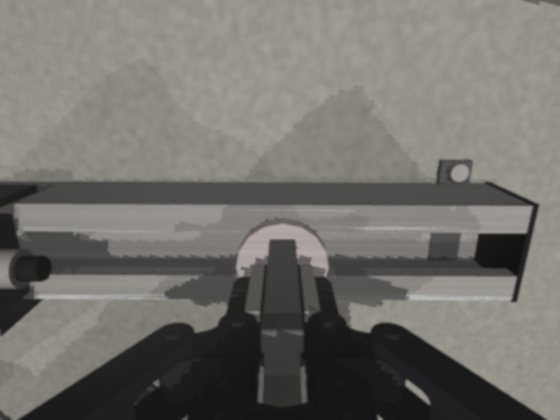

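Quarter turn done with little torque. The view shows the channel running left–right (lips at rows 205–232 and 275–298), the collar at about (282,265) and the pin at (33,268). Before letting it rise I check the lateral centring.

```bash
cat > w7m.py <<'E'
import sys
from h import *
from scipy.optimize import least_squares
f=sys.argv[1]; oz=float(sys.argv[2])
p=dict(np.load(f"pics/{f}_p.npz")); d=np.load(f"pics/{f}_d.npy"); W=cloud(p,d)
o=np.array([.6084,-.0206]); a=102.2; D=np.array([np.cos(np.radians(a)),np.sin(np.radians(a))]); N=np.array([D[1],-D[0]])
S=(W[...,:2]-o)@D*1000; Nn=(W[...,:2]-o)@N*1000; Z=W[...,2]
L=(Z>.041)&(Z<.049)&(abs(Nn)<32)
for lo in range(-180,80,20):
    k=L&(S>lo)&(S<lo+20); n=Nn[k]
    A=n[n<1];B=n[n>=1]
    if len(A)>60 and len(B)>60:
        q=[np.percentile(A,1),np.percentile(A,99),np.percentile(B,1),np.percentile(B,99)]; print(lo,np.round(q,2),"outer",round((q[0]+q[3])/2,2),"slot",round((q[1]+q[2])/2,2))
M=((abs(Z-oz-.066)<.004)&(abs(Nn)<26)).astype(np.uint8)
v,u=np.mgrid[:420,:560]; M[(u<225)|(u>340)]=0
c=max(cv2.findContours(M,0,1)[0],key=cv2.contourArea); hh=cv2.convexHull(c)[:,0]
print("collar z",np.median(Z[M>0]))
Q=np.array([onz(p,x,y,oz+.066)[:2] for x,y in hh]); hi=Q[hh[:,1]<270]
r=least_squares(lambda v:np.hypot(hi[:,0]-v[0],hi[:,1]-v[1])-.022,Q.mean(0)); c0=r.x
print("collar",c0.round(4),"n",((c0-o)@N*1000).round(2),"s",((c0-o)@D*1000).round(2),"rms",np.sqrt((r.fun**2).mean()),len(hi))
k=(Z>.055)&(Z<.072)&(abs(Nn-1)<5)&(S>0); 
if k.sum(): print("pin s",np.percentile(S[k],[0,1,5,50,99]).round(1), k.sum())
E
python3 w7m.py w7 -.0072
```

```text
-180 [-25.04   0.63   1.83  28.29] outer 1.62 slot 1.23
-160 [-24.39 -10.32  13.36  27.42] outer 1.52 slot 1.52
-140 [-24.63 -10.31  13.26  27.47] outer 1.42 slot 1.48
-120 [-24.79 -10.41  13.08  27.47] outer 1.34 slot 1.34
-100 [-24.94 -10.35  13.57  27.43] outer 1.24 slot 1.61
-80 [-24.83 -10.19  13.52  27.44] outer 1.3 slot 1.67
-40 [-24.39 -10.49  13.28  27.33] outer 1.47 slot 1.39
-20 [-24.69 -10.46  13.08  27.3 ] outer 1.31 slot 1.31
0 [-24.78 -10.41  13.01  27.33] outer 1.28 slot 1.3
20 [-24.9  -10.48  13.31  27.26] outer 1.18 slot 1.42
40 [-24.97 -10.56  13.36  27.25] outer 1.14 slot 1.4
60 [-28.66 -10.74   7.64  31.05] outer 1.19 slot -1.55
collar z 0.058100475890269454
collar [ 0.6206 -0.0694] n 1.61 s -50.29 rms 0.00031349268675998516 20
pin s [58.2 58.7 59.  64.8 73.5] 1049
```

drive_tool --targets '[[[-0.2,0,1],[0,0,-0.003],255],[[0,0,1.5],[0,0,0],255],[[0,0,1.5],[0,0,0],255],[[0,0,1.5],[0,0,0],255],[[0,0,0.5],[0,0,0],255],[[0,0,0],[0,0,0],255],[[0,0,0],[0,0,0],255]]'

```text
time_s: 13.3
ee_pos: [0.619, -0.0692, 0.0797]
eef_rot: [180.0, -0.0, 12.1]
wrist_force: [1.5, -0.6, 2.9]
width: 0.0114
```

drive_tool --targets '[[[0,0,0.7],[0,0,0],255],[[0,0,0],[0,0,0],255],[[0,0,0.6],[0,0,0],255],[[0,0,0],[0,0,0],255],[[0,0,0],[0,0,0],255]]'

```text
time_s: 13.92
ee_pos: [0.6188, -0.0692, 0.081]
eef_rot: [-180.0, 0.0, 12.1]
wrist_force: [2.5, 0.1, 2.4]
width: 0.0115
```

```bash
python3 snap.py wrist w8; python3 w7m.py w8 0|tail -3
```

```text
13.925 [-18.2  42.8  39.1  97.4 -33.   51.9 -43.4] [ 0.6188 -0.0692  0.081 ] [-179.99    0.     12.13] [2.47 0.06 2.4 ] 0.011536740310059988
collar z 0.06531332979430257
collar [ 0.6204 -0.0693] n 1.42 s -50.17 rms 0.00034185312189217537 18
pin s [58.3 58.7 59.1 67.7 79. ] 1190
```

drive_tool --targets '[[[0.3,0,0.4],[0,0,0],255],[[0,0,0],[0,0,0],255],[[0,0,0.4],[0,0,0],255],[[0,0,0],[0,0,0],255],[[0,0,0],[0,0,0],255]]'

```text
time_s: 14.6
ee_pos: [0.6189, -0.0691, 0.0814]
eef_rot: [-180.0, 0.0, 12.1]
wrist_force: [1.2, -0.2, -4.2]
width: 0.0116
```

```bash
python3 -c "
from h import *
o=readout.get_obs();print(o['torque'],o['wrist_force'],o['q'].round(1),o['ee_pos'].round(4),o['eef_rot'])"
```

```text
[-0.26290159 -0.51548947 -0.03714458] [ 1.18207593 -0.15794677 -4.15607871] [-18.2  42.8  39.1  97.3 -32.9  52.  -43.5] [ 0.6189 -0.0691  0.0814] [-1.79990495e+02  4.28548682e-02  1.21342945e+01]
```

The lips have caught: the vertical force flipped to −4.2 N at TCP z 0.0814. I ease off slightly and start sliding.

drive_tool --targets '[[[0,0,-0.5],[0,0,0],255],[[-0.4,2,0],[0,0,0],255],[[-1,4.7,0],[0,0,0],255],[[-1,4.7,0],[0,0,0],255],[[-1,4.7,0],[0,0,0],255],[[-1,4.7,0],[0,0,0],255],[[-1,4.7,0],[0,0,0],255],[[0,0,0],[0,0,0],255]]'

```text
time_s: 15.6
ee_pos: [0.6137, -0.0424, 0.0814]
eef_rot: [-179.9, 0.0, 12.2]
wrist_force: [-0.3, -0.5, 1.2]
width: 0.0119
```

```bash
python3 snap.py wrist w9; python3 w7m.py w9 0
```

```text
15.6 [-21.   42.3  39.3  98.5 -33.2  51.4 -45.3] [ 0.6137 -0.0424  0.0814] [-1.7992e+02  1.0000e-02  1.2190e+01] [-0.32 -0.5   1.17] 0.011944720798854546
-180 [-25.36  -3.69  13.21  27.37] outer 1.0 slot 4.76
-160 [-24.55 -10.24  13.34  27.49] outer 1.47 slot 1.55
-140 [-24.63 -10.38  13.37  27.51] outer 1.44 slot 1.49
-120 [-24.58 -10.34  13.28  27.44] outer 1.43 slot 1.47
-100 [-24.54 -10.36  13.3   27.47] outer 1.46 slot 1.47
-80 [-24.62 -10.4   13.33  27.41] outer 1.4 slot 1.47
-60 [-24.4  -10.49  13.32  27.38] outer 1.49 slot 1.42
0 [-24.54 -10.4   13.24  27.31] outer 1.38 slot 1.42
20 [-24.64 -10.5   13.26  27.26] outer 1.31 slot 1.38
40 [-24.65 -10.5   13.27  27.3 ] outer 1.33 slot 1.39
60 [-28.36 -10.76   8.79  30.81] outer 1.23 slot -0.99
collar z 0.06568761523935673
collar [ 0.615  -0.0425] n 1.83 s -22.78 rms 0.000272237871749127 18
pin s [ 58.7  59.   59.2  72.  106.5] 1576
```

drive_tool --targets '[[[-0.7,2,0],[0,0,0],255],[[-1,4.7,0],[0,0,0],255],[[-1,4.7,0],[0,0,0],255],[[-1,4.7,0],[0,0,0],255],[[-1,4.7,0],[0,0,0],255],[[-1,4.7,0],[0,0,0],255],[[-1,4.7,0],[0,0,0],255],[[0,0,0],[0,0,0],255]]'

```text
time_s: 16.65
ee_pos: [0.6069, -0.0123, 0.0814]
eef_rot: [-179.9, 0.0, 12.2]
wrist_force: [0.2, 0.5, 2.3]
width: 0.0118
```

drive_tool --targets '[[[-0.6,2.9,0],[0,0,0],255],[[-0.8,3.9,0],[0,0,0],255],[[-0.8,3.9,0],[0,0,0],255],[[-0.6,2.9,0],[0,0,0],255],[[-0.2,1,0],[0,0,0],255],[[0,0,0],[0,0,0],255],[[0,0,0],[0,0,0],255]]'

```text
time_s: 17.52
ee_pos: [0.6041, 0.0014, 0.0814]
eef_rot: [-180.0, -0.0, 12.1]
wrist_force: [0.7, -0.7, 2.2]
width: 0.0115
```

```bash
python3 snap.py wrist w10; python3 w7m.py w10 0
```

```text
17.525 [-25.7  41.7  39.8 100.3 -33.5  50.5 -48.8] [0.6041 0.0014 0.0814] [-179.97   -0.     12.14] [ 0.68 -0.71  2.18] 0.011509200328438215
-120 [-24.78 -10.32  13.06  27.39] outer 1.3 slot 1.37
-100 [-24.83 -10.43  13.18  27.39] outer 1.28 slot 1.37
-80 [-24.68 -10.47  13.17  27.39] outer 1.36 slot 1.35
-60 [-24.79 -10.41  13.24  27.37] outer 1.29 slot 1.42
-40 [-24.73 -10.44  13.13  27.34] outer 1.3 slot 1.34
-20 [-24.68 -10.45  13.17  27.36] outer 1.34 slot 1.36
40 [-24.56 -10.51  13.31  27.26] outer 1.35 slot 1.4
60 [-28.4  -10.9   11.27  30.08] outer 0.84 slot 0.18
collar z 0.06565758627714531
collar [0.6055 0.0011] n 1.71 s 21.85 rms 0.00030903695973607105 20
pin s [  0.    1.3   4.9  78.1 132.5] 3367
```

View pics/w10.png

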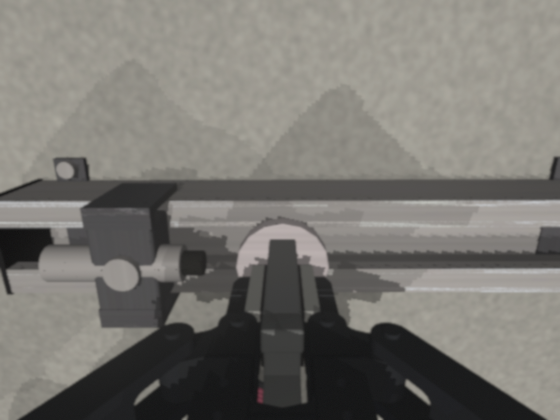

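The wrist view shows the pin end at (206,262) and the collar's left edge at (237,262). That is a gap of about 15 mm, agreeing with the depth measurement. I approach slowly.

drive_tool --targets '[[[-0.5,2.5,0],[0,0,0],255],[[-0.6,2.9,0],[0,0,0],255],[[-0.5,2.5,0],[0,0,0],255],[[-0.4,2,0],[0,0,0],255],[[-0.2,1,0],[0,0,0],255],[[0,0,0],[0,0,0],255],[[0,0,0],[0,0,0],255]]'

```text
time_s: 18.45
ee_pos: [0.6019, 0.0123, 0.0814]
eef_rot: [-180.0, -0.0, 12.1]
wrist_force: [-0.5, -0.9, 1.7]
width: 0.0118
```

```bash
python3 snap.py wrist w11; python3 w7m.py w11 0|grep coll
python3 - <<'E'
import cv2
im=cv2.imread('pics/w11.png'); cv2.imwrite('pics/w11z.png',cv2.resize(im[190:320,80:350],None,fx=2.9,fy=2.9,interpolation=cv2.INTER_CUBIC))
E
```

```text
18.45 [-26.8  41.5  39.9 100.7 -33.6  50.3 -49.7] [0.6019 0.0123 0.0814] [-179.98   -0.     12.14] [-0.53 -0.91  1.68] 0.011755956680149995
collar z 0.06564839130060787
collar [0.6033 0.012 ] n 1.93 s 32.95 rms 0.000378345131771121 22
```

View pics/w11z.png

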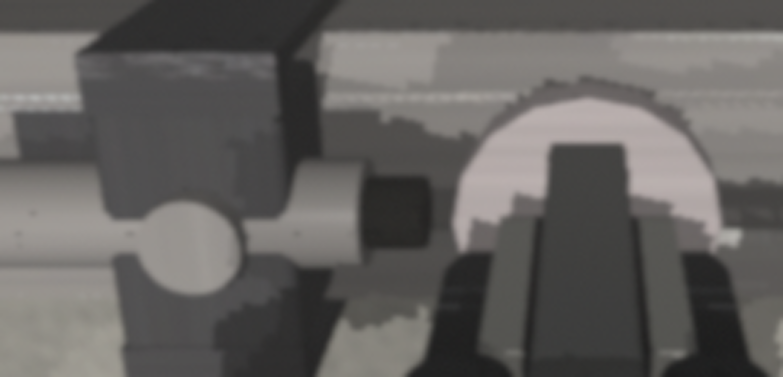

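drive_tool --targets '[[[-0.2,1,0],[0,0,0],255],[[-0.2,1,0],[0,0,0],255],[[-0.2,1,0],[0,0,0],255],[[0,0,0],[0,0,0],255],[[0,0,0],[0,0,0],255]]'

```text
time_s: 19.12
ee_pos: [0.6012, 0.0152, 0.0814]
eef_rot: [-180.0, 0.0, 12.1]
wrist_force: [0.2, -1.4, 1.5]
width: 0.0113
```

drive_tool --targets '[[[-0.2,1,0],[0,0,0],255],[[0,0,0],[0,0,0],255],[[0,0,0],[0,0,0],255]]'

```text
time_s: 19.5
ee_pos: [0.6011, 0.0161, 0.0814]
eef_rot: [-180.0, -0.0, 12.1]
wrist_force: [0.2, -2.2, 1.7]
width: 0.0115
```

```bash
python3 snap.py wrist w12; python3 w7m.py w12 0|grep coll
python3 - <<'E'
import cv2
im=cv2.imread('pics/w12.png'); cv2.imwrite('pics/w12z.png',cv2.resize(im[190:320,80:350],None,fx=2.9,fy=2.9,interpolation=cv2.INTER_CUBIC))
E
```

```text
19.5 [-27.3  41.5  40.  100.8 -33.6  50.3 -50. ] [0.6011 0.0161 0.0814] [-179.99   -0.     12.13] [ 0.16 -2.22  1.72] 0.011546055445105095
collar z 0.0656671013558282
collar [0.6026 0.0171] n 2.32 s 38.09 rms 0.0013382358481367198 16
```

View pics/w12z.png

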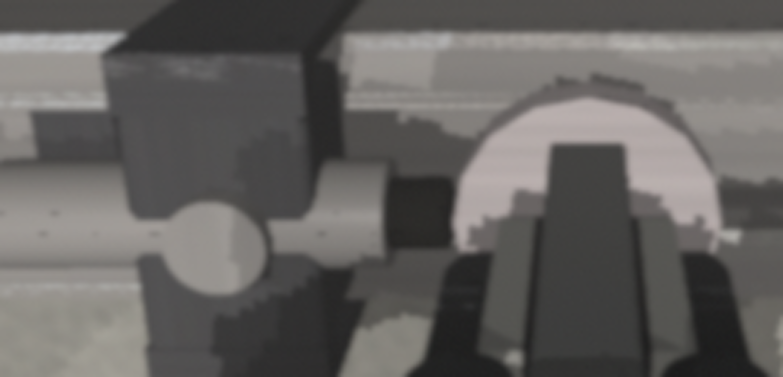

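The pin end and collar edge now meet at (452,215) in the zoomed view, and Fy is −2.2 N. That is first contact, so I press about 2 mm of the pin's 4 mm travel.

drive_tool --targets '[[[-0.15,0.7,0],[0,0,0],255],[[0,0,0],[0,0,0],255],[[0,0,0],[0,0,0],255]]'

```text
time_s: 19.92
ee_pos: [0.6009, 0.0166, 0.0814]
eef_rot: [180.0, -0.0, 12.1]
wrist_force: [0.2, -2.6, 2.3]
width: 0.0114
```

drive_tool --targets '[[[-0.15,0.7,0],[0,0,0],255],[[0,0,0],[0,0,0],255],[[0,0,0],[0,0,0],255]]'

```text
time_s: 20.3
ee_pos: [0.6008, 0.0171, 0.0814]
eef_rot: [180.0, -0.0, 12.1]
wrist_force: [0.3, -3.5, -0.2]
width: 0.0115
```

```bash
python3 snap.py wrist w13
python3 - <<'E'
import cv2
im=cv2.imread('pics/w13.png'); cv2.imwrite('pics/w13z.png',cv2.resize(im[190:320,80:350],None,fx=2.9,fy=2.9,interpolation=cv2.INTER_CUBIC))
E
```

```text
20.3 [-27.4  41.5  40.  100.8 -33.6  50.3 -50.1] [0.6008 0.0171 0.0814] [179.98  -0.    12.12] [ 0.3  -3.51 -0.24] 0.011466074432055268
```

View pics/w13z.png

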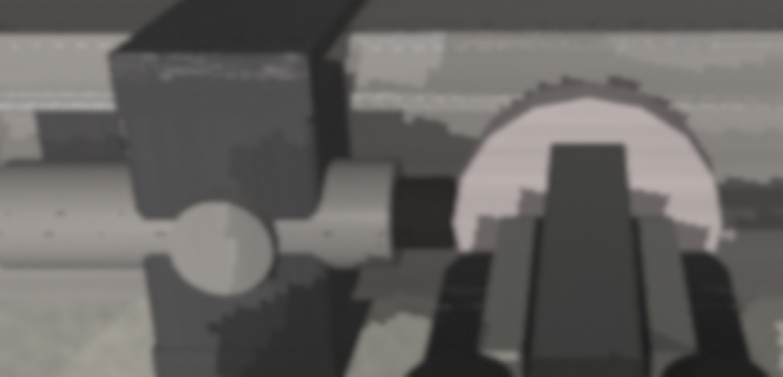

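drive_tool --targets '[[[-0.15,0.8,0],[0,0,0],255],[[0,0,0],[0,0,0],255],[[0,0,0],[0,0,0],255]]' --grip_force 20

```text
time_s: 20.72
ee_pos: [0.6006, 0.0182, 0.0814]
eef_rot: [-180.0, 0.0, 12.1]
wrist_force: [0.1, -4.2, 1.2]
width: 0.0112
```

drive_tool --targets '[[[0,0,0],[0,0,0],205],[[0,0,0],[0,0,0],195],[[0,0,0],[0,0,0],180],[[0,0,0],[0,0,0],160],[[0,0,0],[0,0,0],140],[[0,0,0],[0,0,0],140]]'

```text
time_s: 21.48
ee_pos: [0.6006, 0.0182, 0.0814]
eef_rot: [-180.0, 0.0, 12.1]
wrist_force: [-0.0, -0.1, -0.1]
width: 0.0387
```

```bash
python3 snap.py wrist w14; python3 w7m.py w14 0|grep coll
python3 - <<'E'
import cv2
im=cv2.imread('pics/w14.png'); cv2.imwrite('pics/w14z.png',cv2.resize(im[190:400,80:400],None,fx=2.4,fy=2.4,interpolation=cv2.INTER_CUBIC))
E
```

```text
21.475 [-27.5  41.5  40.  100.8 -33.6  50.3 -50.2] [0.6006 0.0182 0.0814] [-180.      0.     12.13] [-0.04 -0.05 -0.1 ] 0.03870912498393249
collar z 0.06566915182548631
collar [0.6023 0.019 ] n 2.43 s 39.99 rms 0.0015347902097253565 17
```

View pics/w14z.png

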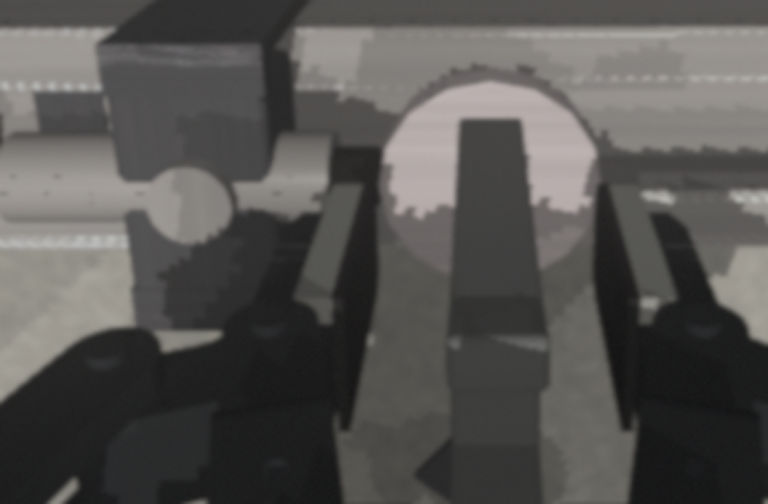

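Released. The collar still abuts the pin at about (382,160) in the zoomed view and the fingers are clear of the blade. I retreat straight up.

drive_tool --targets '[[[0,0,10],[0,0,0],140],[[0,0,25],[0,0,0],140],[[0,0,35],[0,0,0],140],[[0,0,40],[0,0,0],140],[[0,0,20],[0,0,0],140],[[0,0,0],[0,0,0],140],[[0,0,0],[0,0,0],140]]'

```text
time_s: 22.4
ee_pos: [0.6002, 0.0184, 0.2108]
eef_rot: [-180.0, 0.0, 12.1]
wrist_force: [0.1, -0.2, -1.0]
width: 0.0382
```

```bash
python3 snap.py wrist w15; python3 snap.py scene s15; python3 w7m.py w15 0;  python3 - <<'E'
import cv2
im=cv2.imread('pics/s15.png'); cv2.imwrite('pics/s15z.png',cv2.resize(im[170:290,180:360],None,fx=4.4,fy=4.4,interpolation=cv2.INTER_CUBIC))
im=cv2.imread('pics/w15.png'); cv2.imwrite('pics/w15z.png',cv2.resize(im[100:320,130:400],None,fx=2.6,fy=2.6,interpolation=cv2.INTER_CUBIC))
E
```

```text
22.4 [-30.9  34.1  45.9  92.1 -26.3  65.3 -56.5] [0.6002 0.0184 0.2108] [-1.7997e+02  5.0000e-02  1.2140e+01] [ 0.13 -0.23 -0.98] 0.03824004259908264
22.45 [-30.9  34.1  45.9  92.1 -26.3  65.3 -56.5] [0.6001 0.0185 0.2104] [-1.7997e+02  9.0000e-02  1.2140e+01] [ 0.47  0.4  -0.03] 0.038648613255827975
-180 [-24.97   0.31   1.62  28.21] outer 1.62 slot 0.97
-160 [-24.43 -10.38  13.86  27.49] outer 1.53 slot 1.74
-140 [-24.45 -10.5   13.87  27.41] outer 1.48 slot 1.69
-120 [-24.3  -10.4   13.92  27.42] outer 1.56 slot 1.76
-100 [-24.3  -10.52  13.84  27.39] outer 1.55 slot 1.66
-80 [-24.34 -10.42  13.86  27.36] outer 1.51 slot 1.72
-60 [-24.29 -10.42  13.92  27.39] outer 1.55 slot 1.75
-40 [-24.37 -10.55  13.15  27.36] outer 1.5 slot 1.3
-20 [-24.24 -10.49  13.19  27.27] outer 1.51 slot 1.35
0 [-24.29 -10.47  13.13  27.3 ] outer 1.5 slot 1.33
60 [-26.69 -10.69  13.17  27.21] outer 0.26 slot 1.24
collar z 0.0659362717698765
collar [0.6    0.0251] n 1.47 s 46.39 rms 0.01167843982013756 19
pin s [ 16.9  17.8  21.7  75.4 132.4] 1333
```

View pics/w15z.png

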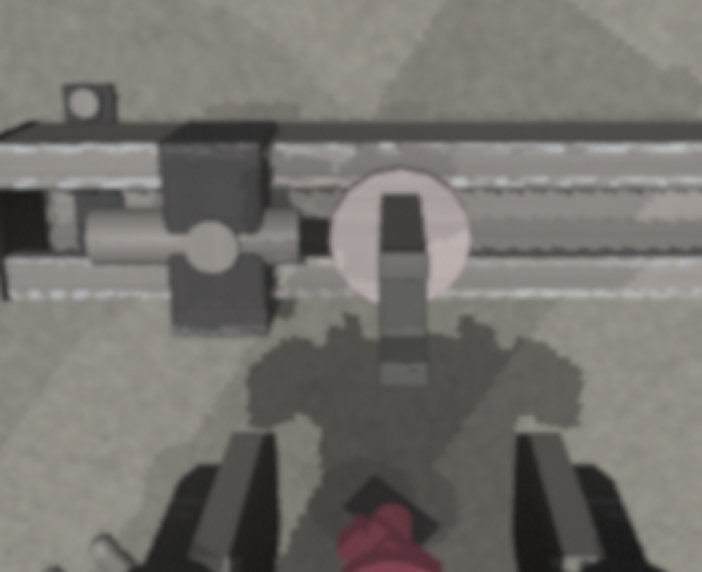

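View pics/s15z.png

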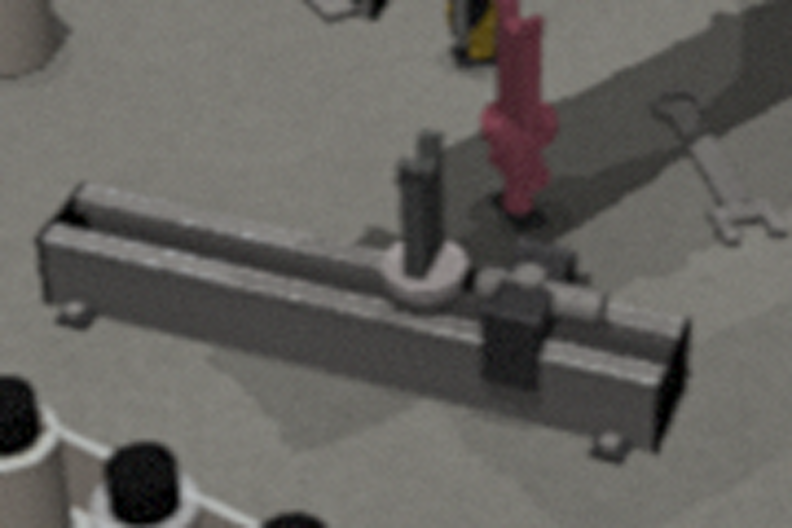

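Run:
```python
from h import *
p=dict(np.load("pics/w15_p.npz")); im=cv2.imread("pics/w15.png"); d=np.load("pics/w15_d.npy"); W=cloud(p,d)
o=np.array([.6084,-.0206]); a=np.radians(102.2); D=np.array([np.cos(a),np.sin(a)]); N=np.array([D[1],-D[0]])
S=(W[...,:2]-o)@D*1000; n=(W[...,:2]-o)@N*1000; Z=W[...,2]
k=(Z>.063)&(Z<.0685)&(S<62)&(S>0)&(abs(n)<26); k[:150]=0;k[235:]=0
w=(abs(n-1.5)<3)&k; print("collar s",np.percentile(S[(abs(n-1.5)<1.5)&k],[1,99]),"n",np.percentile(n[k&(S>30)&(S<50)],[.5,99.5]))
b=(Z>.07)&(Z<.145)&(S>10)&(S<60)&(abs(n)<25); 
for lo,hi in((.08,.1),(.1,.12),(.12,.142)):
    q=b&(Z>lo)&(Z<hi)
    if q.sum(): print(lo,"blade s",np.percentile(S[q],[2,98]).round(1),"n",np.percentile(n[q],[2,98]).round(1))
t=b&(Z>.122)
print(cv2.minAreaRect((W[t][:,:2]*1000).astype(np.float32)))
```

```text
collar s [16.89757198 61.56169542] n [-18.18222159  22.80147878]
0.08 blade s [32.7 43.6] n [15.5 16.2]
0.1 blade s [32.4 43.9] n [15.2 16.2]
0.12 blade s [32.1 43.8] n [-15.3  17.7]
((601.3263549804688, 16.65758514404297), (34.894779205322266, 11.792425155639648), 11.886723518371582)
```

Run:
```python
from station import ticket
print(ticket.hand_in())
```

```text
the job is handed in; nothing more can be done
None
```

I fitted the grey post into the channel, locked it, slid it against the stop's buffer, released it and handed the job in at about 22.5 s of the 69 s allowed. The hand-in gave no verdict.

- **Fitting:** The nut entered the slot lengthways with no noticeable resistance. I pressed it down with about 5–6 N and turned it a quarter turn with almost no torque. The lips then caught: the vertical force flipped to about −4 N on rising.
- **Slide:** I moved it about 88 mm along the channel and felt the pin. The wrist force along the slide peaked at 4.2 N, which includes friction.
- **Last checks after release:**
  - **Post:** The collar top is at 65.9 mm, where 66 is locked. The blade is upright and within about 0.5° of square across the channel, and the post is about 0.5 mm or less off the centre line.
  - **Buffer:** The collar edge is about 1 mm past the pin's free-end position, and the pictures show the pin touching and slightly pressed. I inferred the contact force from this and did not measure it.
  - **Surroundings:** The gripper is clear, about 130 mm above where it let go. I felt no contact with anything else and the other items near the channel look undisturbed, but I did not measure their positions again.
- **Failed check:** One automatic circle fit on the collar in the last picture gave a bad result (12 mm scatter). I used the blade's depth points instead, and they agreed with the pictures.

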